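# Find the hidden notches and lock a glaze canister's bayonet lid

### The arm

A 6-joint arm with a two-finger parallel gripper is mounted at the origin on the work surface. World frame = base frame: x ahead of the robot, y to its left, z up, the work surface at z = 0. Lengths are in mm, angles in degrees, forces in N, time in s.
With the tool pointing down it reaches from about 350 to 850 mm from the base axis. Payload 8.1 kg.
Tool frame: the origin (TCP) lies midway between the tips of the shut fingers; the grasp point (between the pads) lies 19 mm behind it (r.tcp_to_grasp is the distance from the TCP to the grasp point, in mm); z points along the fingers, y is the direction in which the jaws open and shut (so a half turn about z gives the same grasp; the last joint's range is limited). The gripper opens to 85 mm and grips with 20 to 120 N. Pads are 22 mm wide; open, the fingers measure 114 mm over their backs; the gripper's body (76 mm by 85 mm) begins 54 mm behind the grasp point. The pads swing forward as they close: fully open they stand 13 mm farther back than shut.
Start: joints at [-79.549, 7.471, 85.268, -0, 87.261, -4.893], TCP at [158.787, -578.612, 231.292] pointing down, gripper open.
Joint ranges: [-169.43, 169.43], [-51.17, 129.36], [1.28, 143.12], [-76.62, 256.62], [0, 156.53], [-152.29, 152.29]. Speed limits (degrees/s): [136.94, 136.94, 159.86, 180, 180, 180].

### API

Orientations are given as [roll, pitch, yaw] about the fixed x, y, z axes, in that order (R = Rz(yaw) Ry(pitch) Rx(roll)).
In Python, from bench import r gives the robot as it stands.
- The arm moves only by the tool jog_arm, never from a script. Its argument "targets" is a list of rows, each a list of 7 numbers: the shift along the tool's x, y, z in m, then the turn, a rotation vector about the tool's x, y, z in rad, then the closure, from 0 (fully open) to 1 (shut). In form: [[dx, dy, dz, wx, wy, wz, claw], ...]. A call has 1 to 5 rows; each row is the pose to reach, as a shift and turn from the pose commanded when the call began, along the tool's axes at that moment; what a row does not reach only later rows make up. A row lasts 1/12 s, in which the tool goes at most 41.7 mm and 7.16 degrees, less where a joint would pass 70% of its speed; a pose out of reach is approached as far as the arm can. A call with a gripper value outside its range is refused whole. The fingers move at their own pace and stop on an object; "newtons" is the grip in N (left out, the last holds). Time passes only in rows, so rows that repeat a pose let the fingers close. It gives the time, the measured TCP pose, the force and the opening at its end, in the units of the state.
- r.sense(): the state, without advancing time (a new reading comes with each control period).
- r.snapshot(name): name is "scene" or "top"; returns a dict with "pixels" (400x640x3 uint8, red, green, blue), "fx", "fy", "cx", "cy" (pixels), "origin" and "attitude" of the camera in the world. Camera axes: x right, y down, z forward; pixel columns grow to the right and rows downward; lengths in mm; the calibration is good to about 2 mm. A picture is of the moment at which its call begins. There is no depth.
- r.hand_in(): hands the job in, once; it reports no verdict.
The state is a dict: "time": time; "joint_pos": joint angles; "qd": joint speeds; "joint_efforts": joint torques, N m; "tool_pos": TCP position; "tcp_rot": TCP orientation; "ft_force": force on the tool from outside, world axes, zero at the start; "wrist_torque": the same for the moment, N m; "finger_gap": finger opening in mm.
Only numpy, scipy, OpenCV 4.12 (cv2) and the standard library are available. Lean on these libraries where they do the work, as an engineer would, in place of code of your own. Each camera call takes 0.05 s, during which the arm holds its last target.

### The job

Lock the lid of the blue glaze canister: keeping the lid on and pressing only gently, turn its wooden knob slowly clockwise (seen from above) until you feel the lid's keys find the hidden notches, press the lid fully home onto the rim, then turn it further clockwise until it comes up against its stop. Let go, and leave the beakers, the bowl and the brush where they are.

Things in the scene. Friction and masses are not known exactly. Their poses are not given: they have to be found in the camera images.
- canister: Fixed upright round glaze canister, blue with white bands, 120 mm across, 100 mm high. Origin: centre of its underside, z up. A yellow upright stripe on its outside, on its -x side. Inside the mouth is a steel collar with three notches 120 degrees apart; the lid covers them and their angle is not known.
- canister_rim (a point): Centre of the canister's mouth at rim height (100 mm). Lid unseated: keys ride on the collar, its origin 12 mm above this point. Home: disc on the rim, origin level with it. After 1.5 mm of sinking a sprung seal inside pushes the lid up (6.6 N, 8 N when home): its weight alone will not take it down. Notches 5 mm wider than the keys, steep edges. 2 mm sideways play.
- lid: Loose white round lid, 134 mm across, disc 8 mm thick with a 14 mm skirt, 0.3 to 0.45 kg, lying unseated on the canister. Origin: centre of the disc's underside; z up, x along the bar knob. Underneath, three steel keys, 9 mm wide, 120 degrees apart, 49 mm from the axis. More than 60 N in all between lid and canister damages the keys.
- lid_knob (a point): Centre of the top face of the lid's wooden bar knob: 60 mm long (lid x), 18 mm wide (lid y), from 8 to 46 mm above the lid's origin; axes as the lid's. Turning under a 6 N press meets a drag of 0.15 to 0.3 N m; drag and press dip where keys meet notches, then rises steeply (over 0.3 N m more) if a key bears on the notch wall: ease back a few degrees there and press.
- pawl (a joint): Hidden pawl under the collar: 0 rad unlocked, grows clockwise to the solid stop at 0.15 rad, fully locked; stays where left. With the lid held home (2 mm vertical play), a key meets it 7 to 18 degrees clockwise of the notch, pushes it (0.15 N m) and stops 9 degrees later (over 0.5 N m). Let go, the locked lid rises 2 mm and is held by the keys under the collar.
- beaker_a: Loose unfired clay beaker, 72 mm across the rim, 85 mm high; origin centre of the underside. Leave alone.
- beaker_b: Loose unfired clay beaker like the other. Leave alone.
- bowl: Loose blue bowl, 110 mm across, 45 mm high; origin centre of the underside. Leave alone.
- brush: Loose glaze brush lying on the table, handle to its -x. Leave alone.
- lid_mark (a point): Yellow mark on top of the disc, 50 mm from the axis on the lid's -x side; at the start it stands over the canister's yellow stripe (within 3 degrees). Between 20 and 58 degrees clockwise from the start the keys meet the notches and the lid can go down 12 mm. Turned past them without sinking, the keys run over them; partly down, they bear on the notch wall.
Not all that is in view belongs to the job. What is shaped like the lid but pink is not meant.

How it is judged (in metres and radians):
On the way, in this order (a step that is already met when the one before it is completed fails the run):
1. the keys have found the notches and the lid is pressed down on the rim, before it is locked (z of lid in the frame of canister below 0.104 m and angle between lid's own z axis and vertical below 0.06 rad and value of joint pawl below 0.06 rad), for 0.1 s.
2. the lid is turned to its stop, pawl fully over (value of joint pawl above 0.11 rad), for 0.1 s.
At the end, for the whole second after the job is handed in: The lid lies on the rim (origin less than 4 mm above canister_rim, within 6 mm sideways of it, tilted less than 0.06 rad), the pawl is pushed over by more than 0.11 rad, and the lid is released and at rest (value of joint pawl above 0.11 rad and z of lid in the frame of canister below 0.104 m and horizontal distance between lid and canister_rim below 0.006 m and angle between lid's own z axis and vertical below 0.06 rad and linear speed of lid below 0.01 m/s and contact force between the fingers and lid below 0.1 N); the robot touches nothing.
It fails at once if lid and canister pressed together with more than 60 N (contact force between lid and canister above 60 N).
It fails at once if the lid is lifted off the canister (more than 20 mm above its starting height) (z of lid in the frame of canister above 0.132 m).
It fails at once if a bystander is moved by more than 20 mm (distance of any of beaker_a, beaker_b, bowl, brush from where it was at the start of the episode above 0.02 m).
It also fails if it takes over 72 s, if anything falls off the work surface, if the arm or the gripper's body presses on something with over 40 N, if the wrist force passes 120 N, or if a joint passes its speed limit or range.

## Working session

There is one attempt and no reset: what is moved stays moved. The work goes in short steps, Python scripts to look and compute and a tool call to move; the robot and the scene stay as the last step left them, time stands still between calls to the robot, and variables do not carry over. Pictures are saved under pics/ and viewed, and the job is handed in when it is done.

Besides the shell and the picture viewer there is one more tool, called after "Emit:" as a command line: name --pt "numbers of a row" for each row, then --argument value for the rest. jog_arm: Moves the arm, as the interface text tells. Its arguments: {"type":"object","properties":{"targets":{"type":"array","items":{"type":"array","items":{"type":"number"}}},"newtons":{"type":"number"}},"required":["targets"]}

```bash
ls; mkdir -p pics; python3 - <<'E'
from bench import r
import cv2,pickle
for n in("scene","top"):
    s=r.snapshot(n); cv2.imwrite(f"pics/{n}0.png",s["pixels"][:,:,::-1]); pickle.dump(s,open(f"{n}0.pkl","wb"))
    print(n,[s[k] for k in("fx","fy","cx","cy","origin","attitude")])
print(r.sense())
E
```

```text
pics
scene [362.16178903406814, 362.16178903406814, 315.5533894363338, 196.2359772766008, array([968.76081482, 435.16598574, 862.46489043]), array([-140.80566434,   -0.19383315,  136.63323707])]
top [396.4681234925397, 396.4681234925397, 315.41988687414045, 201.3821081812622, array([ 368.80496225,   -6.71090572, 1080.3131826 ]), array([-168.06724101,   -0.20970774,  -87.00701281])]
{'time': 0.1, 'joint_pos': array([-7.95490084e+01,  7.51084795e+00,  8.53248145e+01,  1.44704284e-03,
        8.72621788e+01, -4.89205037e+00]), 'qd': array([ 0.01605496, -0.1216749 , -0.08725644, -0.05789189,  0.01903875,
       -0.00039772]), 'joint_efforts': array([ 7.61792762e-04, -5.70950782e+01, -5.01942372e+01, -2.98876021e-04,
        8.16009444e-03,  9.36507064e-06]), 'tool_pos': array([ 158.70627997, -578.10049991,  230.33163145]), 'tcp_rot': array([-1.79902638e+02, -9.78377476e-03,  1.53429633e+01]), 'ft_force': array([-0.51306372, -0.27091065, -0.63963948]), 'wrist_torque': array([ 0.00177552, -0.01076019, -0.00074928]), 'finger_gap': 85.55470661904671}
```

View pics/scene0.png

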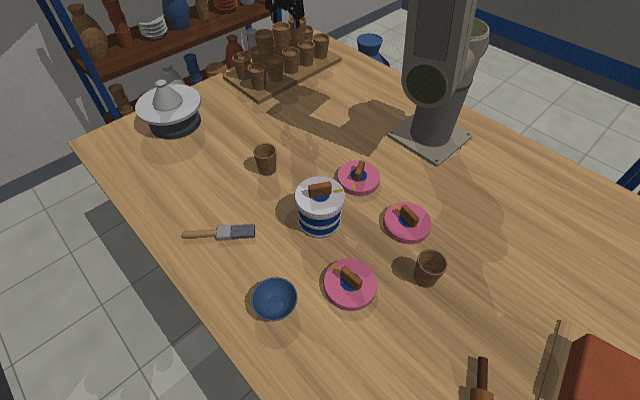

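View pics/top0.png

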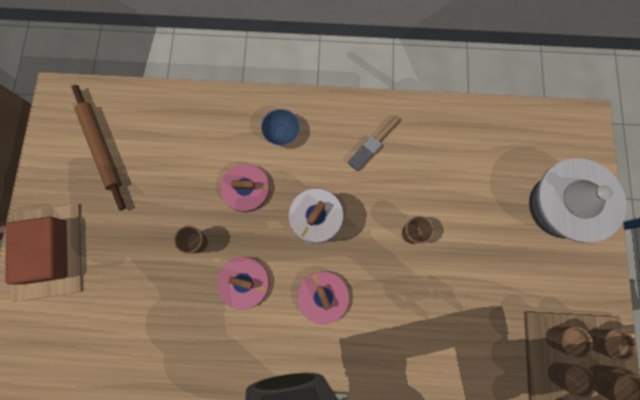

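Lid-shaped things in the top view: a white one on the blue banded canister at (316,215), pink ones at (245,187), (243,283) and (324,297), and a grey pot at (580,200). The white lid on the blue canister is the one described, so I'm enlarging it to confirm.

```bash
python3 - <<'E'
import cv2,numpy as np
a=cv2.imread("pics/top0.png")[175:255,275:360]; b=cv2.imread("pics/scene0.png")[165:245,280:360]
f=lambda i:cv2.resize(i,(400,400*i.shape[0]//i.shape[1]),interpolation=cv2.INTER_CUBIC)
a=f(a);b=f(b);h=min(len(a),len(b));cv2.imwrite("pics/crop0.png",np.hstack([a[:h],b[:h]]))
E
```

```text
(no output)
```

View pics/crop0.png

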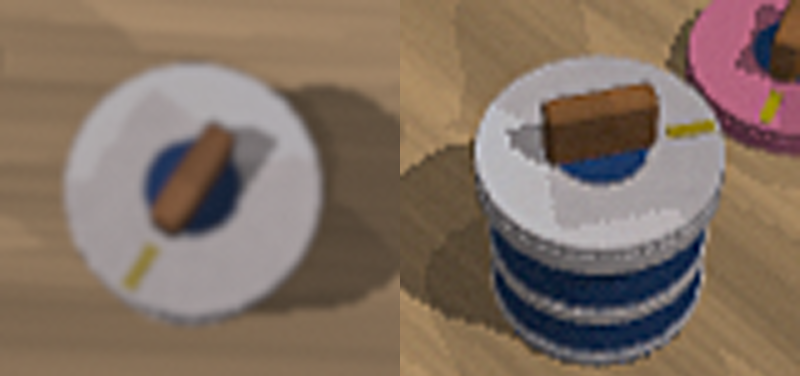

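The crop confirms it: white lid on the blue banded canister. The disc centre is near top pixel (316,216), the yellow mark near (305,232), and the wooden bar runs in line with the mark.

```bash
cat > h.py <<'E'
import numpy as np,pickle,cv2
from scipy.spatial.transform import Rotation as R
from scipy.optimize import least_squares
def rot(s): return R.from_euler('xyz',s["attitude"],degrees=True)
def ray(s,u,v,z):
    d=rot(s).apply([(u-s["cx"])/s["fx"],(v-s["cy"])/s["fy"],1.]);o=np.array(s["origin"])
    return o+d*(z-o[2])/d[2]
def proj(s,P):
    p=rot(s).inv().apply(np.atleast_2d(P)-s["origin"])
    return np.c_[s["fx"]*p[:,0]/p[:,2]+s["cx"],s["fy"]*p[:,1]/p[:,2]+s["cy"]]
def white(s):
    h=cv2.cvtColor(s["pixels"],cv2.COLOR_RGB2HSV)
    return h
def overlay(s,c,yaw,zl,name,box,k=6):
    x0,y0,x1,y1=box
    im=cv2.resize(s["pixels"][y0:y1,x0:x1,::-1],None,fx=k,fy=k,interpolation=cv2.INTER_CUBIC)
    def L(P,col,cl=True):
        q=((proj(s,P)-[x0,y0]+.5)*k).astype(int); cv2.polylines(im,[q],cl,col,1)
    t=np.linspace(0,2*np.pi,60);C=np.array([c[0],c[1],0.])
    L(C+np.c_[67*np.cos(t),67*np.sin(t),0*t+zl+8],(0,0,255))
    Y=R.from_euler('z',yaw,degrees=True)
    for z in(46,8): L(C+Y.apply([[30,9,zl+z],[30,-9,zl+z],[-30,-9,zl+z],[-30,9,zl+z]]),(0,255,0))
    L(C+Y.apply([[-43,0,zl+8],[-57,0,zl+8]]),(255,0,255),False)
    cv2.imwrite(name,im)
E
python3 - <<'E'
from h import *
T=pickle.load(open("top0.pkl","rb"));S=pickle.load(open("scene0.pkl","rb"))
print("disc top",ray(T,316,216,120),"scene",ray(S,320,197.5,120))
m=ray(T,305.2,231.7,120);print("mark",m)
m2=ray(S,280+691/5,165+129/5,120);print("mark scene",m2)
# yellow centroids
for s in(T,S):
    h=cv2.cvtColor(s["pixels"],cv2.COLOR_RGB2HSV)
    k=cv2.inRange(h,(22,120,90),(35,255,255)); k[:, :270]=0;k[:,365:]=0;k[:170]=0;k[250:]=0
    n,l,st,c=cv2.connectedComponentsWithStats(k)
    for i in range(1,n):
        if st[i,4]>4:print(st[i],c[i],ray(s,*c[i],120))
E
```

```text
disc top [535.07905094  -2.96394339 120.        ] scene [545.61778567   7.92471159 120.        ]
mark [494.95200052  21.29568861 120.        ]
mark scene [337.68574041 171.53860669 120.        ]
[302 228   6   8  13] [304.38461538 231.38461538] [495.61894876  23.32387903 120.        ]
[352 183   4   6  13] [353.53846154 185.76923077] [451.03737974  40.64447941 120.        ]
[333 189  10   3  20] [337.8  190.15] [493.24628842  22.31306476 120.        ]
```

```bash
python3 - <<'E'
from h import *
T=pickle.load(open("top0.pkl","rb"));S=pickle.load(open("scene0.pkl","rb"))
c=(537,-3);y=-31
overlay(T,c,y,112,"pics/a.png",(280,180,350,255),5);overlay(S,c,y,112,"pics/b.png",(285,168,355,243),5)
cv2.imwrite("pics/ov0.png",np.hstack([cv2.imread("pics/a.png"),cv2.imread("pics/b.png")]))
E
```

```text
(no output)
```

View pics/ov0.png

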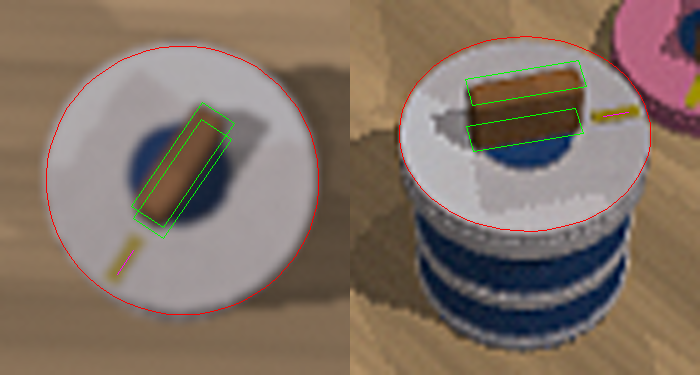

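Overlay at centre (537,-3), yaw -31°, lid unseated: it fits to about 3 mm in both views. The knob suggests a centre nearer (538,-1). Turning clockwise from tool yaw 149° takes joint 6 from about -59° to +26°, so I'll use that side.

Emit:
jog_arm --pt "0.5185 -0.4562 0 0 0 -2.333 0" --pt "0.5185 -0.4562 0 0 0 -2.333 0" --pt "0.5185 -0.4562 0 0 0 -2.333 0" --pt "0.5185 -0.4562 0 0 0 -2.333 0" --pt "0.5185 -0.4562 0 0 0 -2.333 0" --newtons 20

```text
time: 0.52
tool_pos: [273.6, -402.6, 230.7]
tcp_rot: [-180.0, -0.0, 51.5]
ft_force: [0.4, -0.3, 0.9]
finger_gap: 85.7
```

```bash
cat > go.py <<'E'
import sys,numpy as np
from bench import r
x,y,z,yaw=map(float,sys.argv[1:5])
s=r.sense();p=s["tool_pos"];from scipy.spatial.transform import Rotation as R
C=R.from_euler('xyz',s["tcp_rot"],degrees=True);G=R.from_euler('xyz',[180,0,yaw],degrees=True)
print(np.round(s["tool_pos"],1),np.round(s["tcp_rot"],2),np.round(s["ft_force"],2),np.round(s["wrist_torque"],3))
print("shift m",np.round(C.inv().apply(np.array([x,y,z])-p)/1000,4),"turn",np.round((C.inv()*G).as_rotvec(),4))
E
python3 go.py 538 -1 230 149
```

```text
[ 273.6 -402.6  230.7] [-1.7996e+02 -3.0000e-02  5.1470e+01] [ 0.42 -0.32  0.86] [-0.028 -0.032 -0.01 ]
shift m [ 0.4789 -0.0433  0.0009] turn [-2.0000e-04 -1.0000e-03 -1.7022e+00]
```

Emit:
jog_arm --pt "0.479 -0.0433 0 0 0 -1.702 0" --pt "0.479 -0.0433 0 0 0 -1.702 0" --pt "0.479 -0.0433 0 0 0 -1.702 0" --pt "0.479 -0.0433 0 0 0 -1.702 0" --pt "0.479 -0.0433 0 0 0 -1.702 0"

```text
time: 0.93
tool_pos: [389.2, -229.2, 231.1]
tcp_rot: [-180.0, -0.0, 87.3]
ft_force: [0.4, -0.8, -0.2]
finger_gap: 85.7
```

```bash
python3 go.py 538 -1 230 149
```

```text
[ 389.2 -229.2  231.1] [-180.    -0.    87.3] [ 0.44 -0.8  -0.23] [-0.06  -0.022  0.021]
shift m [0.2349 0.1379 0.0011] turn [-0.0000e+00 -1.0000e-04 -1.0768e+00]
```

Emit:
jog_arm --pt "0.235 0.138 0 0 0 -1.077 0" --pt "0.235 0.138 0 0 0 -1.077 0" --pt "0.235 0.138 0 0 0 -1.077 0" --pt "0.235 0.138 0 0 0 -1.077 0" --pt "0.235 0.138 0 0 0 -1.077 0"

```text
time: 1.35
tool_pos: [504.1, -55.2, 231.1]
tcp_rot: [-180.0, -0.0, 123.1]
ft_force: [1.5, -1.4, 0.2]
finger_gap: 85.5
```

```bash
python3 go.py 538 -1 190 149
```

```text
[504.1 -55.2 231.1] [-179.99   -0.    123.14] [ 1.53 -1.42  0.23] [-0.079 -0.03  -0.052]
shift m [0.0269 0.058  0.041 ] turn [-1.000e-04 -1.000e-04 -4.514e-01]
```

Emit:
jog_arm --pt "0.0269 0.058 0 0 0 -0.451 0" --pt "0.0269 0.058 0 0 0 -0.451 0" --pt "0.0269 0.058 0.02 0 0 -0.451 0" --pt "0.0269 0.058 0.041 0 0 -0.451 0" --pt "0.0269 0.058 0.041 0 0 -0.451 0"

```text
time: 1.77
tool_pos: [535.2, -2.3, 185.2]
tcp_rot: [-179.8, -0.4, 148.9]
ft_force: [-1.4, -0.5, -1.4]
finger_gap: 85.3
```

```bash
python3 go.py 538 -1 127 149; python3 - <<'E'
from bench import r
from h import *
for n,b in(("scene",(240,100,400,260)),("top",(260,160,380,280))):
    s=r.snapshot(n);x0,y0,x1,y1=b
    cv2.imwrite("pics/"+n+"1.png",cv2.resize(s["pixels"][y0:y1,x0:x1,::-1],(400,400),interpolation=cv2.INTER_CUBIC))
cv2.imwrite("pics/c1.png",np.hstack([cv2.imread("pics/scene1.png"),cv2.imread("pics/top1.png")]))
E
```

```text
[535.2  -2.3 185.2] [-179.8   -0.4  148.9] [-1.37 -0.46 -1.38] [-0.033  0.016 -0.011]
shift m [-0.0021  0.0028  0.0582] turn [-0.0034 -0.007  -0.0017]
```

View pics/c1.png

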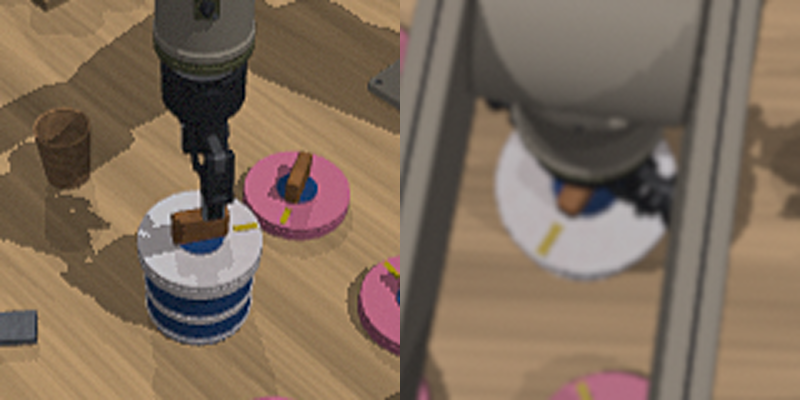

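The gripper stands over the knob with its jaws across the bar. The scene crop shows a finger just above the bar at (215,200), and the lid is undisturbed. Settling, then descending.

Emit:
jog_arm --pt "0 0 0 0 0 0 0" --pt "0 0 0 0 0 0 0"

```text
time: 2.03
tool_pos: [538.6, -3.8, 192.0]
tcp_rot: [179.9, 0.1, 148.5]
ft_force: [0.5, -0.4, 0.1]
finger_gap: 85.6
```

Emit:
jog_arm --pt "0 0 0.02 0 0 0 0" --pt "0 0 0.04 0 0 0 0" --pt "0 0 0.055 0 0 0 0" --pt "0 0 0.063 0 0 0 0" --pt "0 0 0.063 0 0 0 0"

```text
time: 2.45
tool_pos: [536.9, -3.5, 126.2]
tcp_rot: [-180.0, -0.1, 148.5]
ft_force: [-0.1, -0.1, 0.3]
finger_gap: 85.3
```

Emit:
jog_arm --pt "0 0 0 0 0 0 0.2" --pt "0 0 0 0 0 0 0.4" --pt "0 0 0 0 0 0 0.5"

```text
time: 2.7
tool_pos: [538.9, -3.5, 129.0]
tcp_rot: [179.9, 0.1, 148.6]
ft_force: [0.0, 0.6, 1.1]
finger_gap: 51.9
```

Emit:
jog_arm --pt "0.0007 0.0016 0.001 0 0 -0.007 0.55" --pt "0.0007 0.0016 0.001 0 0 -0.007 0.6" --pt "0.0007 0.0016 0.001 0 0 -0.007 0.65" --pt "0.0007 0.0016 0.001 0 0 -0.007 0.7" --pt "0.0007 0.0016 0.001 0 0 -0.007 0.75"

```text
time: 3.12
tool_pos: [538.1, -1.6, 126.3]
tcp_rot: [180.0, 0.0, 149.0]
ft_force: [0.2, 0.1, -0.9]
finger_gap: 21.6
```

```bash
python3 go.py 538 -1 127 149
```

```text
[538.1  -1.6 126.3] [180.     0.   149.02] [ 0.22  0.11 -0.9 ] [-0.034  0.064 -0.02 ]
shift m [ 0.0003  0.0004 -0.0007] turn [0.     0.0001 0.0003]
```

Emit:
jog_arm --pt "0 0 0 0 0 0 0.8" --pt "0 0 0 0 0 0 0.9" --pt "0 0 0 0 0 0 1" --pt "0 0 0 0 0 0 1" --pt "0 0 0 0 0 0 1" --newtons 30

```text
time: 3.53
tool_pos: [538.2, -1.6, 126.4]
tcp_rot: [180.0, 0.0, 149.0]
ft_force: [-0.2, 1.4, 1.4]
finger_gap: 17.7
```

```bash
python3 go.py 538 -1 127 149
```

```text
[538.2  -1.6 126.4] [1.7999e+02 1.0000e-02 1.4902e+02] [-0.15  1.38  1.4 ] [0.112 0.054 0.047]
shift m [ 0.0004  0.0004 -0.0006] turn [0.0002 0.0002 0.0003]
```

Emit:
jog_arm --pt "0 0 0.0003 0 0 0 1" --pt "0 0 0.0005 0 0 0 1" --pt "0 0 0.0005 0 0 0 1" --newtons 60

```text
time: 3.78
tool_pos: [538.2, -1.6, 126.5]
tcp_rot: [180.0, 0.0, 149.0]
ft_force: [-2.1, 0.9, 6.1]
finger_gap: 17.1
```

```bash
python3 go.py 538 -1 127 149
```

```text
[538.2  -1.6 126.5] [1.7999e+02 2.0000e-02 1.4902e+02] [-2.13  0.91  6.09] [0.129 0.472 0.099]
shift m [ 0.0005  0.0004 -0.0005] turn [0.0002 0.0004 0.0003]
```

Emit:
jog_arm --pt "0 0 0 0 0 0.02 1" --pt "0 0 0 0 0 0.04 1" --pt "0 0 0 0 0 0.06 1" --pt "0 0 0 0 0 0.08 1" --pt "0 0 0 0 0 0.1 1"

```text
time: 4.2
tool_pos: [538.6, -1.8, 126.5]
tcp_rot: [180.0, 0.1, 143.2]
ft_force: [0.1, -0.7, 4.8]
finger_gap: 17.2
```

```bash
cat > st.py <<'E'
from bench import r
import numpy as np
s=r.sense();print(round(s["time"],2),np.round(s["tool_pos"],2),np.round(s["tcp_rot"],2),"F",np.round(s["ft_force"],1),"M",np.round(s["wrist_torque"],3),"turned",round(149.02-s["tcp_rot"][2],2))
E
python3 st.py
```

```text
4.2 [538.64  -1.75 126.5 ] [1.7997e+02 8.0000e-02 1.4322e+02] F [ 0.1 -0.7  4.8] M [0.032 0.104 0.189] turned 5.8
```

Drag reads 0.19 N m at about 5 N press, as expected. Continuing.

Emit:
jog_arm --pt "0 0 0.0001 0 0 0.02 1" --pt "0 0 0.0001 0 0 0.04 1" --pt "0 0 0.0001 0 0 0.06 1" --pt "0 0 0.0001 0 0 0.08 1" --pt "0 0 0.0001 0 0 0.1 1"

```text
time: 4.62
tool_pos: [538.7, -1.8, 126.5]
tcp_rot: [180.0, 0.1, 137.5]
ft_force: [-0.1, 0.5, 5.6]
finger_gap: 16.8
```

```bash
python3 st.py
```

```text
4.62 [538.73  -1.76 126.51] [1.7995e+02 8.0000e-02 1.3749e+02] F [-0.1  0.5  5.6] M [-0.034  0.131  0.191] turned 11.53
```

Emit:
jog_arm --pt "0 0 0 0 0 0.02 1" --pt "0 0 0 0 0 0.04 1" --pt "0 0 0 0 0 0.06 1" --pt "0 0 0 0 0 0.08 1"

```text
time: 4.95
tool_pos: [538.7, -1.8, 126.5]
tcp_rot: [179.9, 0.1, 132.9]
ft_force: [-0.5, 0.7, 6.1]
finger_gap: 16.8
```

```bash
python3 st.py
```

```text
4.95 [538.72  -1.78 126.5 ] [1.7995e+02 7.0000e-02 1.3290e+02] F [-0.5  0.7  6.1] M [0.012 0.092 0.15 ] turned 16.12
```

Emit:
jog_arm --pt "0 0 0 0 0 0.015 1" --pt "0 0 0 0 0 0.03 1" --pt "0 0 0 0 0 0.03 1"

```text
time: 5.2
tool_pos: [538.7, -1.8, 126.5]
tcp_rot: [179.9, 0.1, 131.2]
ft_force: [0.9, 0.4, 5.4]
finger_gap: 17.4
```

```bash
python3 st.py
```

```text
5.2 [538.72  -1.78 126.49] [1.7994e+02 7.0000e-02 1.3118e+02] F [0.9 0.4 5.4] M [0.009 0.067 0.046] turned 17.84
```

Emit:
jog_arm --pt "0 0 0 0 0 0.015 1" --pt "0 0 0 0 0 0.03 1" --pt "0 0 0 0 0 0.03 1"

```text
time: 5.45
tool_pos: [538.7, -1.8, 126.5]
tcp_rot: [179.9, 0.1, 129.5]
ft_force: [-0.4, 0.4, 5.4]
finger_gap: 17.3
```

```bash
python3 st.py
```

```text
5.45 [538.71  -1.77 126.49] [1.7994e+02 7.0000e-02 1.2947e+02] F [-0.4  0.4  5.4] M [0.01  0.147 0.105] turned 19.55
```

Emit:
jog_arm --pt "0 0 0 0 0 0.015 1" --pt "0 0 0 0 0 0.03 1" --pt "0 0 0 0 0 0.03 1"

```text
time: 5.7
tool_pos: [538.7, -1.8, 126.5]
tcp_rot: [179.9, 0.1, 127.7]
ft_force: [-0.4, -0.0, 5.5]
finger_gap: 17.0
```

```bash
python3 st.py
```

```text
5.7 [538.71  -1.78 126.5 ] [1.7994e+02 7.0000e-02 1.2775e+02] F [-0.4 -0.   5.5] M [-0.018  0.13   0.015] turned 21.27
```

Emit:
jog_arm --pt "0 0 0.0001 0 0 0.015 1" --pt "0 0 0.0001 0 0 0.03 1"

```text
time: 5.87
tool_pos: [538.7, -1.8, 126.5]
tcp_rot: [179.9, 0.1, 126.0]
ft_force: [0.1, 0.1, 6.0]
finger_gap: 16.8
```

```bash
python3 st.py
```

```text
5.87 [538.74  -1.82 126.46] [1.7994e+02 8.0000e-02 1.2605e+02] F [0.1 0.1 6. ] M [-0.036  0.199  0.177] turned 22.97
```

Emit:
jog_arm --pt "0 0 0 0 0 0.015 1" --pt "0 0 0 0 0 0.03 1"

```text
time: 6.03
tool_pos: [538.8, -1.8, 126.5]
tcp_rot: [179.9, 0.1, 124.3]
ft_force: [0.6, -0.6, 5.9]
finger_gap: 17.5
```

```bash
python3 st.py
```

```text
6.03 [538.77  -1.85 126.5 ] [1.7993e+02 8.0000e-02 1.2432e+02] F [ 0.6 -0.6  5.9] M [-0.014  0.126  0.275] turned 24.7
```

Drag reads normally while turning and drops to near zero in holds. I'll keep every row turning.

Emit:
jog_arm --pt "0 0 0 0 0 0.015 1" --pt "0 0 0 0 0 0.03 1"

```text
time: 6.2
tool_pos: [538.8, -1.9, 126.5]
tcp_rot: [179.9, 0.1, 122.6]
ft_force: [0.2, 0.4, 6.3]
finger_gap: 17.3
```

```bash
python3 st.py
```

```text
6.2 [538.75  -1.88 126.46] [1.7994e+02 8.0000e-02 1.2260e+02] F [0.2 0.4 6.3] M [-0.034  0.167  0.196] turned 26.42
```

Emit:
jog_arm --pt "0 0 0 0 0 0.015 1" --pt "0 0 0 0 0 0.03 1"

```text
time: 6.37
tool_pos: [538.7, -1.9, 126.4]
tcp_rot: [179.9, 0.1, 120.9]
ft_force: [0.5, 0.1, 4.7]
finger_gap: 17.1
```

```bash
python3 st.py
```

```text
6.37 [538.71  -1.89 126.42] [1.7994e+02 7.0000e-02 1.2089e+02] F [0.5 0.1 4.7] M [-0.178  0.198  0.159] turned 28.13
```

Emit:
jog_arm --pt "0 0 0 0 0 0.01 1" --pt "0 0 0 0 0 0.02 1"

```text
time: 6.53
tool_pos: [538.6, -2.0, 126.3]
tcp_rot: [180.0, 0.1, 119.7]
ft_force: [-0.1, -1.9, 5.8]
finger_gap: 17.1
```

```bash
python3 st.py
```

```text
6.53 [538.65  -1.98 126.35] [1.7995e+02 7.0000e-02 1.1975e+02] F [-0.1 -1.9  5.8] M [-0.189  0.218  0.162] turned 29.27
```

Emit:
jog_arm --pt "0 0 0 0 0 0.01 1" --pt "0 0 0 0 0 0.02 1"

```text
time: 6.7
tool_pos: [538.6, -2.1, 126.3]
tcp_rot: [180.0, 0.1, 118.6]
ft_force: [0.5, -2.1, 5.3]
finger_gap: 16.9
```

```bash
python3 st.py
```

```text
6.7 [538.58  -2.12 126.27] [1.7996e+02 8.0000e-02 1.1860e+02] F [ 0.5 -2.1  5.3] M [-0.366  0.234  0.19 ] turned 30.42
```

Emit:
jog_arm --pt "0 0 0 0 0 0.01 1" --pt "0 0 0 0 0 0.02 1"

```text
time: 6.87
tool_pos: [538.6, -2.1, 126.1]
tcp_rot: [180.0, 0.1, 117.4]
ft_force: [1.3, -2.7, 4.0]
finger_gap: 16.8
```

```bash
python3 st.py
```

```text
6.87 [538.55  -2.14 126.09] [1.7996e+02 7.0000e-02 1.1744e+02] F [ 1.3 -2.7  4. ] M [-0.606  0.062  0.164] turned 31.58
```

Emit:
jog_arm --pt "0 0 0 0 0 0.01 1" --pt "0 0 0 0 0 0.02 1"

```text
time: 7.03
tool_pos: [538.2, -1.8, 125.7]
tcp_rot: [180.0, 0.0, 116.3]
ft_force: [1.1, -1.2, 3.5]
finger_gap: 17.3
```

```bash
python3 st.py
```

```text
7.03 [538.23  -1.81 125.67] [1.7999e+02 2.0000e-02 1.1629e+02] F [ 1.1 -1.2  3.5] M [-0.489 -0.068  0.145] turned 32.73
```

The lid is sinking and the press is dropping, so the keys are finding the notches. One more degree with a light press.

Emit:
jog_arm --pt "0 0 0.0003 0 0 0.01 1" --pt "0 0 0.0003 0 0 0.02 1"

```text
time: 7.2
tool_pos: [538.3, -1.4, 125.2]
tcp_rot: [180.0, -0.0, 115.2]
ft_force: [1.9, 0.3, 2.8]
finger_gap: 17.4
```

```bash
python3 st.py
```

```text
7.2 [538.32  -1.39 125.21] [179.96  -0.   115.15] F [1.9 0.3 2.8] M [-0.338 -0.588  0.097] turned 33.87
```

Down 1.3 mm, and both drag (0.10 N m) and press have dipped. Pressing straight down now.

Emit:
jog_arm --pt "0 0 0.0004 0 0 0.006 1" --pt "0 0 0.0008 0 0 0.01 1" --pt "0 0 0.0012 0 0 0.01 1"

```text
time: 7.45
tool_pos: [538.5, -1.3, 125.1]
tcp_rot: [179.9, 0.0, 114.6]
ft_force: [-2.8, 1.6, 12.9]
finger_gap: 17.5
```

```bash
python3 st.py
```

```text
7.45 [538.54  -1.34 125.14] [1.7993e+02 2.0000e-02 1.1462e+02] F [-2.8  1.6 12.9] M [-0.252  0.282  0.125] turned 34.4
```

Emit:
jog_arm --pt "0 0 -0.0005 0 0 0.005 1" --pt "0 0 -0.0005 0 0 0.015 1" --pt "0 0 -0.0005 0 0 0.022 1"

```text
time: 7.7
tool_pos: [538.4, -1.0, 125.3]
tcp_rot: [179.9, -0.0, 113.4]
ft_force: [-0.8, 2.6, 7.8]
finger_gap: 17.3
```

```bash
python3 st.py
```

```text
7.7 [538.42  -0.98 125.3 ] [ 1.7994e+02 -2.0000e-02  1.1338e+02] F [-0.8  2.6  7.8] M [-0.071 -0.114  0.551] turned 35.64
```

Torque rose to 0.55 N m, so a key is bearing on the notch wall. Easing back and pressing.

Emit:
jog_arm --pt "0 0 0 0 0 -0.015 1" --pt "0 0 0 0 0 -0.03 1" --pt "0 0 0 0 0 -0.04 1" --pt "0 0 0.0002 0 0 -0.04 1"

```text
time: 8.03
tool_pos: [537.8, -1.4, 125.2]
tcp_rot: [-180.0, -0.0, 115.7]
ft_force: [-4.0, -0.1, 10.9]
finger_gap: 17.2
```

```bash
python3 st.py
```

```text
8.03 [537.84  -1.43 125.15] [-1.7998e+02 -2.0000e-02  1.1568e+02] F [-4.  -0.1 10.9] M [-0.466  0.719 -0.17 ] turned 33.34
```

Emit:
jog_arm --pt "0 0 0 0 0 0.008 1" --pt "0 0 0 0 0 0.016 1"

```text
time: 8.2
tool_pos: [538.1, -1.3, 125.2]
tcp_rot: [180.0, -0.0, 114.7]
ft_force: [-1.7, 0.9, 10.0]
finger_gap: 17.3
```

```bash
python3 st.py
```

```text
8.2 [538.13  -1.29 125.2 ] [ 1.7998e+02 -1.0000e-02  1.1472e+02] F [-1.7  0.9 10. ] M [-0.36   0.163 -0.007] turned 34.3
```

Emit:
jog_arm --pt "0 0 0.0004 0 0 0 1" --pt "0 0 0.0008 0 0 0 1" --pt "0 0 0.0008 0 0 0 1"

```text
time: 8.45
tool_pos: [538.3, -1.3, 125.1]
tcp_rot: [180.0, 0.0, 114.7]
ft_force: [-4.7, 1.5, 14.5]
finger_gap: 17.3
```

```bash
python3 st.py
```

```text
8.45 [538.26  -1.29 125.15] [179.96   0.   114.74] F [-4.7  1.5 14.5] M [-0.236  0.764 -0.033] turned 34.28
```

```bash
python3 - <<'E'
from bench import r
from h import *
s=r.snapshot("scene");pickle.dump(s,open("scene2.pkl","wb"))
yaw=-31-34.3
overlay(s,(538,-1),yaw,110.6,"pics/o2.png",(280,160,360,240),7)
E
```

```text
(no output)
```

View pics/o2.png

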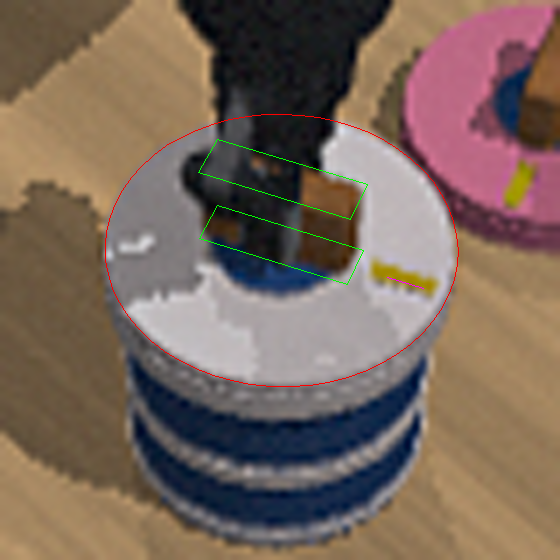

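The lid has turned with the gripper: the mark at (405,278) of the crop is within about 2° of prediction, and there is no visible tilt. Pressing gives a sideways force of -5 N in x, so I'll ease the press, shift -x a little, and retry.

Emit:
jog_arm --pt "0 0 -0.0008 0 0 0 1" --pt "0.0002 -0.0005 -0.0008 0 0 0 1" --pt "0.0004 -0.0009 -0.0008 0 0 0 1" --pt "0.0004 -0.0009 -0.0008 0 0 0 1"

```text
time: 8.83
tool_pos: [537.8, -1.3, 125.4]
tcp_rot: [179.9, 0.0, 114.7]
ft_force: [1.0, 0.7, 7.8]
finger_gap: 17.3
```

```bash
python3 st.py
```

```text
8.83 [537.76  -1.29 125.37] [1.7990e+02 3.0000e-02 1.1474e+02] F [1.  0.7 7.8] M [-0.37  -0.308  0.059] turned 34.28
```

The moments put the reaction about 50 mm off-axis toward -y: the key on that side still rides the collar while the others have dropped in. Shifting further -x advances that key.

Emit:
jog_arm --pt "0.0002 -0.0005 0 0 0 0 1" --pt "0.0004 -0.0009 0 0 0 0 1" --pt "0.0004 -0.0009 0 0 0 0 1"

```text
time: 9.08
tool_pos: [537.4, -1.4, 125.6]
tcp_rot: [179.8, 0.1, 114.7]
ft_force: [3.3, -0.4, 5.8]
finger_gap: 17.6
```

```bash
python3 st.py
```

```text
9.08 [537.45  -1.36 125.58] [1.7982e+02 7.0000e-02 1.1475e+02] F [ 3.3 -0.4  5.8] M [-0.318 -0.887  0.051] turned 34.27
```

Emit:
jog_arm --pt "0 0 0.0001 0 0 0.008 1" --pt "0 0 0.0001 0 0 0.016 1"

```text
time: 9.25
tool_pos: [537.6, -1.2, 125.6]
tcp_rot: [179.8, 0.1, 113.8]
ft_force: [3.9, 1.5, 7.5]
finger_gap: 17.3
```

```bash
python3 st.py
```

```text
9.25 [537.65  -1.22 125.6 ] [1.7979e+02 7.0000e-02 1.1382e+02] F [3.9 1.5 7.5] M [-0.118 -0.94   0.249] turned 35.2
```

Emit:
jog_arm --pt "0 0 0 0 0 0.008 1" --pt "0 0 0 0 0 0.016 1"

```text
time: 9.42
tool_pos: [537.7, -1.2, 125.8]
tcp_rot: [179.8, 0.1, 112.9]
ft_force: [2.9, 1.2, 9.9]
finger_gap: 16.9
```

```bash
python3 st.py
```

```text
9.42 [537.66  -1.19 125.79] [1.7980e+02 6.0000e-02 1.1291e+02] F [2.9 1.2 9.9] M [-0.226 -0.771  0.262] turned 36.11
```

Reading the contact point over the whole turn, one key entered at about 29°, the next at about 32°, and the third hasn't. That fits a lid sitting off-centre toward +x. I'll unload it, shift -x within the play, turn back, and search again.

Emit:
jog_arm --pt "0 0 -0.0006 0 0 0 1" --pt "0.0003 -0.0007 -0.0008 0 0 -0.01 1" --pt "0.0006 -0.0014 -0.0008 0 0 -0.03 1" --pt "0.0006 -0.0014 -0.0008 0 0 -0.05 1" --pt "0.0006 -0.0014 -0.0008 0 0 -0.06 1"

```text
time: 9.83
tool_pos: [536.8, -0.5, 126.1]
tcp_rot: [179.7, 0.0, 116.4]
ft_force: [9.8, 4.7, 0.5]
finger_gap: 17.3
```

```bash
python3 st.py
```

```text
9.83 [ 5.3681e+02 -5.0000e-01  1.2612e+02] [1.7967e+02 4.0000e-02 1.1641e+02] F [9.8 4.7 0.5] M [ 0.746 -2.114 -0.239] turned 32.61
```

Emit:
jog_arm --pt "-0.0003 0.0014 0 0 0 -0.015 1" --pt "-0.0003 0.0014 0 0 0 -0.035 1" --pt "-0.0003 0.0014 0 0 0 -0.055 1" --pt "-0.0003 0.0014 0 0 0 -0.075 1" --pt "-0.0003 0.0014 0 0 0 -0.09 1"

```text
time: 10.25
tool_pos: [537.2, -0.5, 126.3]
tcp_rot: [179.8, 0.0, 121.6]
ft_force: [4.1, 2.3, 9.4]
finger_gap: 17.2
```

```bash
python3 st.py
```

```text
10.25 [ 5.3719e+02 -5.3000e-01  1.2630e+02] [1.7982e+02 2.0000e-02 1.2157e+02] F [4.1 2.3 9.4] M [ 0.456 -0.573 -0.258] turned 27.45
```

Emit:
jog_arm --pt "0 0 -0.0008 0 0 0 1" --pt "0 0 -0.0008 0 0 0 1"

```text
time: 10.42
tool_pos: [537.0, -0.6, 126.5]
tcp_rot: [179.8, 0.0, 121.5]
ft_force: [6.2, 1.2, 3.7]
finger_gap: 17.8
```

```bash
python3 st.py
```

```text
10.42 [537.01  -0.65 126.45] [1.7984e+02 2.0000e-02 1.2153e+02] F [6.2 1.2 3.7] M [ 0.309 -1.018 -0.048] turned 27.49
```

Emit:
jog_arm --pt "-0.0005 0.0009 0 0 0 0 1" --pt "-0.0005 0.0009 0 0 0 0 1"

```text
time: 10.58
tool_pos: [537.2, -0.7, 126.4]
tcp_rot: [180.0, -0.0, 121.5]
ft_force: [2.0, 1.0, 6.4]
finger_gap: 17.1
```

```bash
python3 st.py
```

```text
10.58 [537.2   -0.68 126.38] [ 1.7995e+02 -3.0000e-02  1.2153e+02] F [2.  1.  6.4] M [ 0.335 -0.201 -0.045] turned 27.49
```

Emit:
jog_arm --pt "-0.0005 0.0009 0 0 0 0 1" --pt "-0.0005 0.0009 0 0 0 0 1"

```text
time: 10.75
tool_pos: [537.4, -0.7, 126.3]
tcp_rot: [-180.0, -0.1, 121.5]
ft_force: [-3.8, 0.8, 11.5]
finger_gap: 17.1
```

```bash
python3 st.py
```

```text
10.75 [537.42  -0.69 126.3 ] [-1.7995e+02 -9.0000e-02  1.2153e+02] F [-3.8  0.8 11.5] M [0.371 0.572 0.01 ] turned 27.49
```

Emit:
jog_arm --pt "0 0 -0.0008 0 0 0 1" --pt "0 0 -0.0008 0 0 0 1" --pt "0 0 -0.0008 0 0 0 1"

```text
time: 11.0
tool_pos: [537.4, -0.7, 126.4]
tcp_rot: [-180.0, -0.1, 121.5]
ft_force: [-1.7, 1.7, 4.7]
finger_gap: 17.5
```

```bash
python3 st.py
```

```text
11.0 [537.36  -0.72 126.38] [-1.7995e+02 -8.0000e-02  1.2152e+02] F [-1.7  1.7  4.7] M [ 0.459  0.282 -0.004] turned 27.5
```

Emit:
jog_arm --pt "-0.0005 0.0009 -0.0003 0 0 0 1" --pt "-0.0005 0.0009 -0.0003 0 0 0 1"

```text
time: 11.17
tool_pos: [538.2, -0.8, 126.4]
tcp_rot: [-179.9, -0.1, 121.5]
ft_force: [-2.9, 1.6, 4.8]
finger_gap: 17.2
```

```bash
python3 st.py
```

```text
11.17 [538.16  -0.85 126.41] [-1.7991e+02 -9.0000e-02  1.2152e+02] F [-2.9  1.6  4.8] M [ 0.342  0.508 -0.002] turned 27.5
```

Emit:
jog_arm --pt "-0.0005 0.0009 -0.0002 0 0 0 1" --pt "-0.0005 0.0009 -0.0002 0 0 0 1"

```text
time: 11.33
tool_pos: [539.5, -1.1, 126.5]
tcp_rot: [-179.9, -0.0, 121.5]
ft_force: [-2.5, 0.6, 0.2]
finger_gap: 17.5
```

```bash
python3 st.py
```

```text
11.33 [539.55  -1.09 126.49] [-1.7993e+02 -4.0000e-02  1.2151e+02] F [-2.5  0.6  0.2] M [0.115 0.332 0.002] turned 27.51
```

Emit:
jog_arm --pt "-0.0005 0.0009 -0.0002 0 0 0 1" --pt "-0.0005 0.0009 -0.0002 0 0 0 1"

```text
time: 11.5
tool_pos: [540.8, -1.1, 126.6]
tcp_rot: [-180.0, -0.0, 121.5]
ft_force: [0.3, 1.2, -3.0]
finger_gap: 17.4
```

```bash
python3 st.py
```

```text
11.5 [540.82  -1.14 126.61] [-1.7996e+02 -2.0000e-02  1.2151e+02] F [ 0.3  1.2 -3. ] M [ 0.007 -0.056  0.025] turned 27.51
```

Emit:
jog_arm --pt "-0.0005 0.0009 0 0 0 0 1" --pt "-0.0005 0.0009 0 0 0 0 1"

```text
time: 11.67
tool_pos: [541.5, -1.1, 126.6]
tcp_rot: [-179.9, -0.1, 121.5]
ft_force: [-2.3, -0.5, -3.6]
finger_gap: 17.2
```

```bash
python3 st.py
```

```text
11.67 [541.46  -1.05 126.62] [-1.7991e+02 -6.0000e-02  1.2150e+02] F [-2.3 -0.5 -3.6] M [ 0.004  0.423 -0.036] turned 27.52
```

Emit:
jog_arm --pt "-0.0005 0.0009 0 0 0 0 1" --pt "-0.0005 0.0009 0 0 0 0 1"

```text
time: 11.83
tool_pos: [541.7, -0.9, 126.6]
tcp_rot: [-179.8, -0.1, 121.5]
ft_force: [-6.1, -0.1, -0.9]
finger_gap: 17.0
```

```bash
python3 st.py
```

```text
11.83 [541.74  -0.93 126.62] [-1.7983e+02 -1.1000e-01  1.2151e+02] F [-6.1 -0.1 -0.9] M [-0.051  1.318 -0.078] turned 27.51
```

The -x stop is near 537.2 and the +x stop near 541.2, so the true axis is at about x = 539.3. Returning there and probing y.

Emit:
jog_arm --pt "0.0008 -0.0013 0 0 0 0 1" --pt "0.0014 -0.0024 0 0 0 0 1" --pt "0.0014 -0.0024 0 0 0 0 1"

```text
time: 12.08
tool_pos: [540.4, -1.0, 127.3]
tcp_rot: [180.0, 0.0, 121.5]
ft_force: [0.5, -0.0, -4.3]
finger_gap: 17.1
```

```bash
python3 st.py
```

```text
12.08 [540.42  -1.04 127.34] [1.7998e+02 1.0000e-02 1.2151e+02] F [ 0.5 -0.  -4.3] M [ 0.025 -0.054  0.041] turned 27.51
```

Emit:
jog_arm --pt "0.0013 0.0008 0 0 0 0 1" --pt "0.0013 0.0008 0 0 0 0 1" --pt "0.0013 0.0008 0 0 0 0 1"

```text
time: 12.33
tool_pos: [540.5, 0.6, 127.5]
tcp_rot: [180.0, 0.0, 121.5]
ft_force: [-0.3, -0.2, -3.5]
finger_gap: 16.7
```

```bash
python3 st.py
```

```text
12.33 [540.52   0.62 127.47] [1.7998e+02 1.0000e-02 1.2152e+02] F [-0.3 -0.2 -3.5] M [-0.027 -0.046  0.009] turned 27.5
```

Emit:
jog_arm --pt "0.0009 0.0005 0 0 0 0 1" --pt "0.0009 0.0005 0 0 0 0 1"

```text
time: 12.5
tool_pos: [540.4, 1.4, 127.5]
tcp_rot: [-180.0, 0.0, 121.5]
ft_force: [0.3, -1.3, -3.3]
finger_gap: 17.2
```

```bash
python3 st.py
```

```text
12.5 [540.4    1.44 127.47] [-1.8000e+02  2.0000e-02  1.2151e+02] F [ 0.3 -1.3 -3.3] M [-0.214  0.065  0.011] turned 27.51
```

Emit:
jog_arm --pt "0.0007 0.0004 0 0 0 0 1" --pt "0.0007 0.0004 0 0 0 0 1"

```text
time: 12.67
tool_pos: [540.3, 1.8, 127.5]
tcp_rot: [-180.0, 0.1, 121.5]
ft_force: [-0.3, -3.9, -2.9]
finger_gap: 17.4
```

```bash
python3 st.py
```

```text
12.67 [540.28   1.79 127.46] [-1.7996e+02  5.0000e-02  1.2150e+02] F [-0.3 -3.9 -2.9] M [-0.803  0.131 -0.065] turned 27.52
```

Emit:
jog_arm --pt "-0.0017 -0.003 0 0 0 0 1" --pt "-0.0024 -0.0033 0 0 0 0 1" --pt "-0.0024 -0.0033 0 0 0 0 1"

```text
time: 12.92
tool_pos: [538.7, -1.4, 127.4]
tcp_rot: [180.0, -0.0, 121.5]
ft_force: [-0.6, 1.1, -2.8]
finger_gap: 16.8
```

```bash
python3 st.py
```

```text
12.92 [538.69  -1.4  127.36] [ 1.7998e+02 -2.0000e-02  1.2150e+02] F [-0.6  1.1 -2.8] M [ 0.018 -0.036 -0.03 ] turned 27.52
```

Emit:
jog_arm --pt "-0.0009 -0.0005 0 0 0 0 1" --pt "-0.0009 -0.0005 0 0 0 0 1"

```text
time: 13.08
tool_pos: [538.8, -2.4, 127.4]
tcp_rot: [180.0, -0.0, 121.5]
ft_force: [-0.6, 0.7, -3.8]
finger_gap: 16.9
```

```bash
python3 st.py
```

```text
13.08 [538.81  -2.45 127.38] [ 1.7999e+02 -1.0000e-02  1.2151e+02] F [-0.6  0.7 -3.8] M [-0.002  0.068  0.019] turned 27.51
```

Emit:
jog_arm --pt "-0.0009 -0.0005 0 0 0 0 1" --pt "-0.0009 -0.0005 0 0 0 0 1"

```text
time: 13.25
tool_pos: [538.9, -3.1, 127.6]
tcp_rot: [180.0, -0.0, 121.5]
ft_force: [-0.6, 1.8, -1.4]
finger_gap: 17.4
```

```bash
python3 st.py
```

```text
13.25 [538.9   -3.13 127.56] [ 1.7997e+02 -3.0000e-02  1.2152e+02] F [-0.6  1.8 -1.4] M [0.393 0.097 0.019] turned 27.5
```

Stops at y of about -2.9 and +1.3, so the axis is at about (539.3, -0.7). Moving there and setting the press again.

Emit:
jog_arm --pt "0.0012 0.001 0 0 0 0 1" --pt "0.0021 0.0017 0 0 0 0 1" --pt "0.0021 0.0017 0.0008 0 0 0 1" --pt "0.0021 0.0017 0.0012 0 0 0 1" --pt "0.0021 0.0017 0.0012 0 0 0 1"

```text
time: 13.67
tool_pos: [539.4, -0.7, 126.5]
tcp_rot: [180.0, 0.0, 121.5]
ft_force: [-0.5, 0.7, -0.9]
finger_gap: 17.0
```

```bash
python3 st.py
```

```text
13.67 [539.36  -0.72 126.53] [1.7998e+02 1.0000e-02 1.2152e+02] F [-0.5  0.7 -0.9] M [0.214 0.14  0.019] turned 27.5
```

Centred. Adding press and turning clockwise again.

Emit:
jog_arm --pt "0 0 0.0004 0 0 0 1" --pt "0 0 0.0006 0 0 0.01 1" --pt "0 0 0.0006 0 0 0.025 1"

```text
time: 13.92
tool_pos: [539.9, -0.9, 126.4]
tcp_rot: [179.9, 0.1, 120.0]
ft_force: [0.5, 0.7, 3.6]
finger_gap: 17.1
```

```bash
python3 st.py
```

```text
13.92 [539.86  -0.91 126.43] [1.7993e+02 6.0000e-02 1.2004e+02] F [0.5 0.7 3.6] M [-0.019  0.115  0.077] turned 28.98
```

Emit:
jog_arm --pt "0 0 0 0 0 0.01 1" --pt "0 0 0 0 0 0.02 1"

```text
time: 14.08
tool_pos: [539.9, -1.0, 126.3]
tcp_rot: [179.9, 0.1, 118.9]
ft_force: [1.5, -0.6, 3.4]
finger_gap: 17.1
```

```bash
python3 st.py
```

```text
14.08 [539.91  -1.05 126.27] [1.7992e+02 7.0000e-02 1.1887e+02] F [ 1.5 -0.6  3.4] M [-0.152  0.048  0.129] turned 30.15
```

Emit:
jog_arm --pt "0.0005 -0.0004 0.0001 0 0 0.01 1" --pt "0.0005 -0.0004 0.0001 0 0 0.02 1"

```text
time: 14.25
tool_pos: [539.1, -0.9, 125.8]
tcp_rot: [180.0, 0.1, 117.7]
ft_force: [2.1, -1.7, 1.7]
finger_gap: 17.2
```

```bash
python3 st.py
```

```text
14.25 [539.06  -0.87 125.82] [1.7995e+02 6.0000e-02 1.1772e+02] F [ 2.1 -1.7  1.7] M [-0.377 -0.203 -0.022] turned 31.3
```

Emit:
jog_arm --pt "0 0 0.0001 0 0 0.01 1" --pt "0 0 0.0001 0 0 0.02 1"

```text
time: 14.42
tool_pos: [538.4, -0.6, 125.0]
tcp_rot: [-180.0, -0.0, 116.6]
ft_force: [0.4, -0.5, 3.1]
finger_gap: 17.0
```

```bash
python3 st.py
```

```text
14.42 [538.38  -0.61 125.01] [-1.7998e+02 -2.0000e-02  1.1657e+02] F [ 0.4 -0.5  3.1] M [-0.192 -0.186  0.073] turned 32.45
```

Emit:
jog_arm --pt "0 0 0.0005 0 0 0.005 1" --pt "0 0 0.001 0 0 0.01 1"

```text
time: 14.58
tool_pos: [538.4, -0.5, 124.3]
tcp_rot: [-180.0, -0.0, 116.0]
ft_force: [0.3, -0.9, 3.6]
finger_gap: 17.3
```

```bash
python3 st.py
```

```text
14.58 [ 5.3842e+02 -5.2000e-01  1.2428e+02] [-1.7998e+02 -2.0000e-02  1.1604e+02] F [ 0.3 -0.9  3.6] M [-0.094 -0.08   0.146] turned 32.98
```

Going down freely: 124.3, at 3.6 N against the seal. Pressing on down.

Emit:
jog_arm --pt "0 0 0.0007 0 0 0 1" --pt "0 0 0.0014 0 0 0 1" --pt "0 0 0.002 0 0 0 1"

```text
time: 14.83
tool_pos: [538.5, -0.5, 122.3]
tcp_rot: [-180.0, -0.0, 116.1]
ft_force: [-0.5, -0.9, 3.3]
finger_gap: 17.3
```

```bash
python3 st.py
```

```text
14.83 [ 5.3846e+02 -5.1000e-01  1.2230e+02] [-1.7999e+02 -1.0000e-02  1.1608e+02] F [-0.5 -0.9  3.3] M [-0.086  0.063  0.01 ] turned 32.94
```

Emit:
jog_arm --pt "0 0 0.001 0 0 0 1" --pt "0 0 0.002 0 0 0 1" --pt "0 0 0.003 0 0 0 1" --pt "0 0 0.004 0 0 0 1"

```text
time: 15.17
tool_pos: [538.5, -0.5, 118.2]
tcp_rot: [-180.0, -0.0, 116.1]
ft_force: [-1.3, -1.6, 2.6]
finger_gap: 17.6
```

```bash
python3 st.py
```

```text
15.17 [538.47  -0.54 118.23] [-1.7999e+02 -1.0000e-02  1.1607e+02] F [-1.3 -1.6  2.6] M [-0.127  0.178 -0.024] turned 32.95
```

Emit:
jog_arm --pt "0 0 0.001 0 0 0 1" --pt "0 0 0.002 0 0 0 1" --pt "0 0 0.003 0 0 0 1"

```text
time: 15.42
tool_pos: [538.5, -0.5, 115.2]
tcp_rot: [-180.0, -0.0, 116.1]
ft_force: [-1.7, -0.9, 3.5]
finger_gap: 16.9
```

```bash
python3 st.py
```

```text
15.42 [ 5.3846e+02 -5.3000e-01  1.1521e+02] [-1.7999e+02 -1.0000e-02  1.1607e+02] F [-1.7 -0.9  3.5] M [-0.032  0.176  0.049] turned 32.95
```

Emit:
jog_arm --pt "0 0 0.0006 0 0 0 1" --pt "0 0 0.0012 0 0 0 1" --pt "0 0 0.0014 0 0 0 1" --pt "0 0 0.0014 0 0 0 1"

```text
time: 15.75
tool_pos: [538.5, -0.6, 114.6]
tcp_rot: [-180.0, -0.0, 116.1]
ft_force: [-4.9, -0.1, 9.1]
finger_gap: 17.0
```

```bash
python3 st.py
```

```text
15.75 [538.53  -0.55 114.56] [-179.99   -0.    116.07] F [-4.9 -0.1  9.1] M [0.011 0.708 0.054] turned 32.95
```

Home at 114.6, exactly 12 mm below the unseated height. Turning clockwise under light press.

Emit:
jog_arm --pt "0 0 0.0002 0 0 0.02 1" --pt "0 0 0.0002 0 0 0.04 1" --pt "0 0 0.0002 0 0 0.06 1" --pt "0 0 0.0002 0 0 0.08 1"

```text
time: 16.08
tool_pos: [539.3, -0.6, 114.6]
tcp_rot: [179.9, 0.0, 111.4]
ft_force: [-0.7, -0.3, 6.2]
finger_gap: 17.0
```

```bash
python3 st.py
```

```text
16.08 [539.26  -0.59 114.55] [1.7992e+02 4.0000e-02 1.1144e+02] F [-0.7 -0.3  6.2] M [-0.042  0.211  0.114] turned 37.58
```

Emit:
jog_arm --pt "0 0 0 0 0 0.02 1" --pt "0 0 0 0 0 0.04 1" --pt "0 0 0 0 0 0.06 1"

```text
time: 16.33
tool_pos: [539.3, -0.7, 114.6]
tcp_rot: [179.9, 0.0, 108.0]
ft_force: [-0.4, -0.5, 6.1]
finger_gap: 17.3
```

```bash
python3 st.py
```

```text
16.33 [539.32  -0.69 114.56] [1.7991e+02 4.0000e-02 1.0800e+02] F [-0.4 -0.5  6.1] M [-0.049  0.208  0.114] turned 41.02
```

Emit:
jog_arm --pt "0 0 0.0002 0 0 0.02 1" --pt "0 0 0.0002 0 0 0.04 1" --pt "0 0 0.0002 0 0 0.06 1" --newtons 80

```text
time: 16.58
tool_pos: [539.5, -0.7, 114.6]
tcp_rot: [179.9, 0.0, 104.6]
ft_force: [-0.8, -0.3, 7.3]
finger_gap: 16.8
```

```bash
python3 st.py
```

```text
16.58 [539.47  -0.75 114.59] [1.7989e+02 5.0000e-02 1.0456e+02] F [-0.8 -0.3  7.3] M [-0.063  0.251  0.147] turned 44.46
```

Emit:
jog_arm --pt "0 0 0 0 0 0.02 1" --pt "0 0 0 0 0 0.04 1" --pt "0 0 0 0 0 0.06 1"

```text
time: 16.83
tool_pos: [539.8, -0.7, 114.6]
tcp_rot: [179.8, 0.1, 101.1]
ft_force: [2.2, -0.7, 5.5]
finger_gap: 16.9
```

```bash
python3 st.py
```

```text
16.83 [539.83  -0.74 114.64] [1.7985e+02 6.0000e-02 1.0113e+02] F [ 2.2 -0.7  5.5] M [-0.138 -0.103  0.317] turned 47.89
```

Emit:
jog_arm --pt "0 0 0 0 0 0.02 1" --pt "0 0 0 0 0 0.04 1"

```text
time: 17.0
tool_pos: [540.0, -0.8, 114.6]
tcp_rot: [179.8, 0.1, 98.8]
ft_force: [3.1, -1.1, 4.7]
finger_gap: 17.2
```

```bash
python3 st.py
```

```text
17.0 [539.96  -0.79 114.64] [1.7983e+02 5.0000e-02 9.8840e+01] F [ 3.1 -1.1  4.7] M [-0.157 -0.2    0.276] turned 50.18
```

Torque stepped up to about 0.3 N m near 46°: the key is pushing the pawl. The stop should be near 55°.

Emit:
jog_arm --pt "0 0 0.0002 0 0 0.02 1" --pt "0 0 0.0002 0 0 0.04 1" --pt "0 0 0.0002 0 0 0.06 1"

```text
time: 17.25
tool_pos: [540.1, -0.8, 114.6]
tcp_rot: [179.8, 0.1, 95.4]
ft_force: [2.2, -1.2, 6.7]
finger_gap: 16.8
```

```bash
python3 st.py
```

```text
17.25 [540.14  -0.85 114.63] [1.798e+02 5.000e-02 9.540e+01] F [ 2.2 -1.2  6.7] M [-0.149 -0.071  0.263] turned 53.62
```

Emit:
jog_arm --pt "0 0 0 0 0 0.015 1" --pt "0 0 0 0 0 0.03 1"

```text
time: 17.42
tool_pos: [540.2, -0.9, 114.6]
tcp_rot: [179.8, 0.0, 93.7]
ft_force: [3.6, -0.8, 6.8]
finger_gap: 17.0
```

```bash
python3 st.py
```

```text
17.42 [540.18  -0.86 114.65] [1.798e+02 5.000e-02 9.370e+01] F [ 3.6 -0.8  6.8] M [-0.148 -0.306  0.419] turned 55.32
```

Emit:
jog_arm --pt "0 0 0 0 0 0.015 1" --pt "0 0 0 0 0 0.03 1"

```text
time: 17.58
tool_pos: [541.0, -0.9, 114.9]
tcp_rot: [179.7, 0.0, 92.0]
ft_force: [7.2, -1.5, 2.3]
finger_gap: 17.0
```

```bash
python3 st.py
```

```text
17.58 [540.96  -0.87 114.86] [1.7969e+02 5.0000e-02 9.2000e+01] F [ 7.2 -1.5  2.3] M [-0.169 -1.162  0.659] turned 57.02
```

Emit:
jog_arm --pt "0 0 0.0004 0 0 0.01 1" --pt "0 0 0.0005 0 0 0.02 1" --pt "0 0 0.0005 0 0 0.03 1"

```text
time: 17.83
tool_pos: [541.6, -0.9, 114.9]
tcp_rot: [179.6, 0.1, 90.3]
ft_force: [7.7, -1.3, 4.5]
finger_gap: 16.7
```

```bash
python3 st.py
```

```text
17.83 [541.57  -0.85 114.89] [1.7961e+02 5.0000e-02 9.0330e+01] F [ 7.7 -1.3  4.5] M [-0.079 -0.972  1.323] turned 58.69
```

Torque is 1.3 N m and climbing, so it's against the solid stop. Relaxing the torque and press, then releasing.

Emit:
jog_arm --pt "0 0 -0.0003 0 0 -0.02 1" --pt "0 0 -0.0005 0 0 -0.035 1" --pt "0 0 -0.0005 0 0 -0.035 1"

```text
time: 18.08
tool_pos: [541.2, -0.7, 115.0]
tcp_rot: [179.7, 0.0, 92.4]
ft_force: [6.7, -0.3, 4.0]
finger_gap: 16.8
```

```bash
python3 st.py
```

```text
18.08 [541.22  -0.65 114.98] [1.7966e+02 3.0000e-02 9.2360e+01] F [ 6.7 -0.3  4. ] M [ 0.018 -1.077  0.27 ] turned 56.66
```

Emit:
jog_arm --pt "0 0.0006 -0.0003 0 0 0 1" --pt "0 0.0012 -0.0006 0 0 0 1" --pt "0 0.0012 -0.0006 0 0 0 1"

```text
time: 18.33
tool_pos: [541.3, -0.6, 114.9]
tcp_rot: [179.8, 0.0, 92.3]
ft_force: [5.8, -0.7, 4.7]
finger_gap: 17.1
```

```bash
python3 st.py
```

```text
18.33 [541.33  -0.6  114.9 ] [1.7981e+02 2.0000e-02 9.2300e+01] F [ 5.8 -0.7  4.7] M [-0.062 -1.046  0.251] turned 56.72
```

Good enough to let go. Opening gradually.

Emit:
jog_arm --pt "0 0.0006 -0.0005 0 0 0 0.7" --pt "0 0.0006 -0.0005 0 0 0 0.6" --pt "0 0.0006 -0.0005 0 0 0 0.4" --pt "0 0.0006 -0.0005 0 0 0 0.2" --pt "0 0.0006 -0.0005 0 0 0 0" --newtons 20

```text
time: 18.75
tool_pos: [539.8, -0.4, 113.9]
tcp_rot: [-179.9, -0.0, 92.3]
ft_force: [-0.3, -0.4, -0.3]
finger_gap: 69.4
```

Emit:
jog_arm --pt "0 0 0 0 0 0 0" --pt "0 0 0 0 0 0 0" --pt "0 0 -0.02 0 0 0 0" --pt "0 0 -0.05 0 0 0 0" --pt "0 0 -0.08 0 0 0 0"

```text
time: 19.17
tool_pos: [539.2, -0.4, 194.2]
tcp_rot: [-179.8, -0.0, 92.3]
ft_force: [0.9, -0.1, 0.3]
finger_gap: 85.3
```

```bash
python3 go.py 400 -300 260 92
```

```text
[ 5.392e+02 -4.000e-01  1.942e+02] [-1.7982e+02 -3.0000e-02  9.2290e+01] [ 0.85 -0.15  0.27] [-0.029 -0.05  -0.023]
shift m [-0.2938 -0.1513 -0.0655] turn [-0.0031 -0.0005  0.0051]
```

Clear of the knob. Up and aside for a look.

Emit:
jog_arm --pt "0 0 -0.03 0 0 0 0" --pt "0 0 -0.065 0 0 0 0" --pt "-0.035 -0.018 -0.065 0 0 0 0" --pt "-0.07 -0.036 -0.065 0 0 0 0" --pt "-0.105 -0.054 -0.065 0 0 0 0"

```text
time: 19.58
tool_pos: [490.5, -108.3, 260.6]
tcp_rot: [179.9, 0.0, 92.4]
ft_force: [0.5, -0.3, 0.3]
finger_gap: 85.4
```

Emit:
jog_arm --pt "-0.035 -0.018 0 0 0 0 0" --pt "-0.07 -0.036 0 0 0 0 0" --pt "-0.105 -0.054 0 0 0 0 0" --pt "-0.14 -0.072 0 0 0 0 0" --pt "-0.175 -0.09 0 0 0 0 0"

```text
time: 20.0
tool_pos: [406.6, -287.5, 259.7]
tcp_rot: [180.0, 0.0, 92.3]
ft_force: [0.5, -0.2, -0.0]
finger_gap: 85.7
```

Emit:
jog_arm --pt "0 0 0 0 0 0 0" --pt "0 0 0 0 0 0 0" --pt "0 0 0 0 0 0 0"

```text
time: 20.25
tool_pos: [407.7, -285.9, 259.4]
tcp_rot: [180.0, -0.0, 92.2]
ft_force: [-0.1, 0.4, 0.7]
finger_gap: 85.3
```

```bash
python3 st.py; python3 - <<'E'
from bench import r
from h import *
T=r.snapshot("top");S=r.snapshot("scene")
y=-31-57
overlay(T,(539,-1),y,102,"pics/a3.png",(280,180,350,255),5);overlay(S,(539,-1),y,102,"pics/b3.png",(285,168,355,243),5)
cv2.imwrite("pics/ov3.png",np.hstack([cv2.imread("pics/a3.png"),cv2.imread("pics/b3.png")]))
cv2.imwrite("pics/full3.png",np.vstack([T["pixels"],S["pixels"]])[::,:,::-1][:, :][:800:2, ::2])
E
```

```text
20.25 [ 407.67 -285.9   259.44] [ 1.7999e+02 -3.0000e-02  9.2230e+01] F [-0.1  0.4  0.7] M [-0.026  0.025  0.028] turned 56.79
```

View pics/ov3.png

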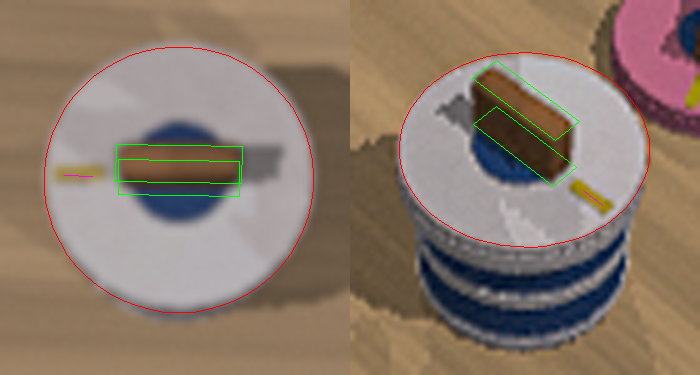

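View pics/full3.png

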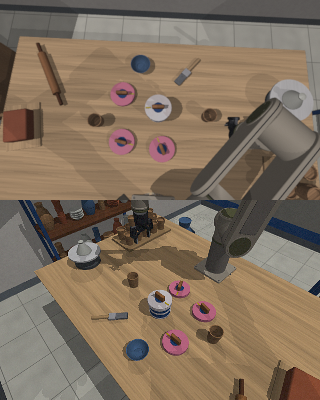

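The lid sits flat at about 2 mm above the rim, matching the overlay in both views. The mark, at (80,174) of the top crop, is at the turned angle. The gripper is clear and the bystanders are where they were.

```bash
python3 -c "
from bench import r
print(r.hand_in())"
```

```text
the job is handed in; nothing more can be done
None
```

I locked the lid of the blue canister and handed the job in at about 20 s of the 72 s allowed; no verdict came back.

- **Finding the notches:** The first try jammed about 1.4 mm down, because the lid sat about 1 mm off-centre and one key still rode the collar. I eased off and probed the sideways play, which put the axis at about (539.3, -0.7). While probing sideways, the lid was lifted about 1 mm. I then recentred the lid and turned it clockwise again; the keys dropped in at about 32–33°.
- **Pressing home:** The lid sank the full 12 mm under about 3–4 N, and pressed home it read 9 N. The hardest press at any point was about 14.5 N at the wrist.
- **Locking:** The pawl was felt from about 46°, and the stop from about 55–57°. Torque rose to 1.3 N m there. I then relaxed, released and withdrew the arm.

**Last checks:**
- **Lid:** It matches the expected locked pose in both views, flat and about 2 mm above the rim, with its yellow mark about 57° clockwise of the start.
- **Gripper:** It is clear, with no force beyond sensor noise.
- **Bystanders:** The beakers, bowl and brush look unmoved by eye; I did not measure them.
- **Pawl:** It cannot be seen, so its position is inferred from torque and angle only.
- **Disagreements:** My camera estimate of the axis was 1–2 mm off the probed one, within the calibration error. The knob also sits about 1–2 pixels off the overlay in both views.

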